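Wedge a specimen bar clear of its anvil

TASK

On the levelling stand, first wind the handwheel clockwise by its crank knob until the quill comes up against its end stop, so that the specimen bar cannot walk away. Then take the steel wedge from the bench, lay it flat on the stand's bed and push it tip first under the free end of the bar until the bar just lifts clear of the anvil, by a few millimetres at that end and no more. Finish while still holding the wedge there; leave the bar itself and the other things on the bench alone.

Things in the scene. Friction and masses are not known exactly. Their poses are not given: they have to be found in the camera images.
- bed: Levelling stand, fixed: dark steel bed plate 140 (x) x 480 (y) x 12 mm, spanning x -70..70, y -200..280 mm; origin on the bench, +y along the bar from wedge side to tailstock. At y 50..90 a saddle carries the bar on a crossbar (y = 70, top 22 mm above the bench) between cheeks 46 mm high. At y 170..260 stands the grey tailstock, 80 mm wide, top 82 mm above the bench, handwheel on top.
- anvil: Flat steel anvil pad on the bed, fixed, 46 (x) x 20 (y) x 10 mm high, top 22 mm above the bench, spanning y -25..-5 mm of the bed; the bar rests on it at first. Origin: centre of its underside, on the bed's upper face.
- quill (a joint): How far the quill (steel rod, 22 mm diameter) is wound out of the tailstock towards the bar, m: 0 fully back, 0.050 at its stop (the collar on its rear end touches the tailstock's rear face; the wheel goes hard). 0.040 m per turn; clockwise seen from above winds it out. It stays where it is left.
- quill_tip (a point): Centre of the quill's flat front face, 37 mm above the bench. Moves towards the bed's -y. At the stop it stands 103 mm along +y from the bed's origin, 1 to 5 mm short of the bar's end.
- wheel_axis (a point): Axis of the handwheel (black disc, 104 mm diameter, 10 mm thick, axis vertical), at the height of the disc's upper face, 104 mm above the bench. A hub 28 mm across rises 6 mm above it. It turns with about 2 N at the crank knob until the stop.
- crank_grip (a point): Middle of the upright crank knob on the handwheel: black, 19 mm diameter, 40 mm tall, foot 105.5 and top 145.5 mm above the bench, 42 mm from the wheel's axis; this point is 129.5 mm above the bench. The knob spins freely on its pin, so it can be gripped and carried round in a circle without turning the hand.
- bar: Aluminium specimen bar, loose, 40 (x) x 200 (y) x 30 mm, about 0.65 kg, lying along the bed's y on anvil and saddle, underside 22 mm above the bench (10 mm above the bed). Origin: centre of its underside; +y towards the tailstock. Its -y end is free and overhangs the anvil by 75 mm. Pushed by the wedge, the bar slides a few mm until its +y end meets the quill.
- bar_toe (a point): Middle of the lower edge of the bar's free (-y) end, the edge that climbs the wedge; 22 mm above the bench at the start.
- wedge: Steel wedge, 0.3 kg, 30 mm wide (x), 110 long (y), flat underside. Its heel is a grip block 30 x 30 mm, 40 high, to be held across its width; origin under the block's centre, +y to the tip. From y = 15 to the tip at y = 95 mm the ramp falls from 20 to 4 mm thick (1 in 5). The bar's edge meets it when the tip is 30 mm under the bar, then rises 1 mm per 5 mm.
- wedge_tip (a point): Middle of the wedge's lower tip edge, 95 mm along +y from the wedge's origin.
- parallel: Bystander: plain rectangular steel parallel block, 30 (x) x 110 (y) x 20 mm, no ramp and no grip block; origin under its centre. It and the wedge swap places.
- refblock: Bystander: round steel reference block, 64 mm diameter, 14 mm high; origin under its centre.
- carton: Bystander: small cardboard box 60 (x) x 90 (y) x 40 mm; origin under its centre.
Things that resemble listed ones, but are neither listed nor needed, are in the scene too. Several things have the shape of the bar; the one meant has the colours described above.

How it is judged:
By the outcome, as a careful person would: the job done as asked, in the order asked, and still so for the second after the job is handed in, while the arm keeps its last pose, push and grip.
It also fails if it takes over 64 s, if anything falls off the work surface, if the arm or the gripper's body presses on something with over 40 N, if the wrist force passes 120 N, or if a joint passes its speed limit or range.

ROBOT

A 6-joint arm with a two-finger parallel gripper is mounted at the origin on the work surface. World frame = base frame: x ahead of the robot, y to its left, z up, the work surface at z = 0. Lengths are in m, angles in degrees, forces in N, time in s.
With the tool pointing down it reaches from about 0.25 to 0.725 m from the base axis. Payload 4 kg.
Tool frame: the origin (TCP) lies at the very end of the fingers, on their centre line; the grasp point (between the pads) lies 19 mm behind it (r.grip_point_offset is the distance from the TCP to the grasp point, in m); z points along the fingers, y is the line along which they close (so a half turn about z gives the same grasp; the last joint's range is limited). The gripper opens to 85 mm and grips with 20 to 120 N. Pads are 22 mm wide; open, the fingers measure 114 mm over their backs; the gripper's body (76 mm by 85 mm) begins 54 mm behind the grasp point. The pads swing forward as they close: fully open they stand 13 mm farther back than shut.
Start: joints at [73.109, 13.785, 0.286, 76.501, 0, 90], TCP at [0.145, 0.478, 0.231] pointing down, gripper open.
Joint ranges: [-155.79, 155.79], [-60.16, 107.12], [-62.33, 73.08], [-114, 123.19], [-81.49, 82.49], [-180, 180]. Speed limits (degrees/s): [159.86, 159.86, 180, 180, 180, 180].

INTERFACE

Orientations are given as [roll, pitch, yaw] about the fixed x, y, z axes, in that order (R = Rz(yaw) Ry(pitch) Rx(roll)).
In Python, from rig import r, read_camera, finish_job, nets gives the robot as it stands.
- The arm moves only by the tool move_arm, never from a script. Its arguments are lists of equal length, an entry for each row: "slide": the shift along the world's x, y, z in cm, a list of three; "delta_rot": the turn, a rotation vector about the world's x, y, z in rad, a list of three. In form: {"slide": [[tx, ty, tz], ...], "delta_rot": [[rx, ry, rz], ...]}. A call has 1 to 5 rows; each row is the pose to reach, as a shift and turn from the pose commanded when the call began; what a row does not reach only later rows make up. A row lasts 1/12 s, in which the tool goes at most 41.7 mm and 7.16 degrees, less where a joint would pass 70% of its speed; a pose out of reach is approached as far as the arm can. A call with a gripper value outside its range is refused whole. "gripper" is the closure, from 0 (fully open) to 1 (shut), set as the call begins (left out, the last holds). The fingers move at their own pace and stop on an object; "grip_force" is the grip in N (left out, the last holds). Time passes only in rows, so rows that repeat a pose let the fingers close. It gives the time, the measured TCP pose, the force, the opening and the grip force at its end, in the units of the state.
- r.get_state(): the state, without advancing time (a new reading comes with each control period).
- read_camera(name): name is "scene" or "side" or "wrist"; returns a dict with "frame" (384x512x3 uint8, red, green, blue), "camera_matrix" (3x3 intrinsics, pixels), "origin" and "orientation" of the camera in the world; the wrist camera has in their place "T_tool_cam" (4x4, takes a point from camera to tool coordinates, whose origin is the TCP and whose axes are the flange's). Camera axes: x right, y up, looking along -z (the intrinsics and any distortion apply to the point x, -y, -z); pixel columns grow to the right and rows downward; lengths in m; the calibration is good to about 2 mm. A picture is of the moment at which its call begins: read the wrist's pose just before it. There is no depth.
- finish_job(): hands the job in; it is judged then, once.
Trained networks look in a picture, given as the dict that the camera call returned (one of the last four; its "shot" number tells which), for a name from the list of things; names that differ only in an ending like _2 or _b are one class to them, and where a whole thing is asked for, a point or a joint stands for the part that bears it (a point fixed in the world has none). Each returns a list of dicts, best first, with "score" (0 to 1); they miss things now and then, are a little off and sometimes report something else, mostly with a low value. They report only what shows in the picture. A call takes as long as a camera call. They do not tell look-alikes from the thing itself.
- nets.recognise(label, picture): "bbox" ([left, top, width, height] in pixels, round what is visible of it).
- nets.cut_out(label, picture): "region" (384x512 bool, what is visible of it) and "bbox" ([left, top, width, height] in pixels, round what is visible of it).
- nets.landmark_of(label, picture): "point" ([column, row] in pixels: a listed point, or the origin of a listed thing).
The state is a dict: "t": time; "joint_pos": joint angles; "qd": joint speeds; "tau": joint torques, N m; "position": TCP position; "tool_rot": TCP orientation; "wrist_force": force on the tool from outside, world axes, zero at the start; "wrist_torque": the same for the moment, N m; "gripper_width": finger opening in m; "finger_force": force on a finger pad.
Only numpy, scipy, OpenCV 4.12 (cv2) and the standard library are available. Lean on these libraries where they do the work, as an engineer would, in place of code of your own. Each camera call takes 0.05 s, during which the arm holds its last target. There are 200 camera calls.

## Working session

There is one attempt and no reset: what is moved stays moved. The work goes in short steps, Python scripts to look and compute and a tool call to move; the robot and the scene stay as the last step left them, time stands still between calls to the robot, and variables do not carry over. Pictures are saved under pics/ and viewed, at most 10 in all, crops included, and the job is handed in when it is done.

Besides the shell and the picture viewer there is one more tool, called after "Request:" as a command line: name --argument value ..., lists and objects as JSON in quotes. move_arm: Moves the arm, as the interface text tells. Its arguments: {"type":"object","properties":{"slide":{"type":"array","items":{"type":"array","items":{"type":"number"}}},"delta_rot":{"type":"array","items":{"type":"array","items":{"type":"number"}}},"gripper":{"type":"number"},"grip_force":{"type":"number"}},"required":["slide","delta_rot"]}

```bash
ls; mkdir -p pics; cat > h.py <<'E'
import numpy as np, cv2
from rig import r, read_camera, finish_job, nets
from scipy.spatial.transform import Rotation as R
def rotm(o):
    o=np.array(o,float)
    return o if o.shape==(3,3) else R.from_euler('xyz',o,degrees=True).as_matrix()
def cam(name):
    s=r.get_state(); p=read_camera(name)
    if name=='wrist':
        T=np.eye(4);T[:3,:3]=rotm(s['tool_rot']);T[:3,3]=s['position'];T=T@np.array(p['T_tool_cam'])
        p['Rw'],p['o']=T[:3,:3],T[:3,3]
    else: p['Rw'],p['o']=rotm(p['orientation']),np.array(p['origin'])
    return p
def ray(p,px):
    K=np.array(p['camera_matrix']); d=np.array(p.get('distortion',np.zeros(5)),float)
    u=cv2.undistortPoints(np.array([[px]],float),K,d)[0,0]
    v=p['Rw']@np.array([u[0],-u[1],-1]); return p['o'],v/np.linalg.norm(v)
def at(p,px,z):
    o,v=ray(p,px); return o+v*(z-o[2])/v[2]
def tri(*pp):
    A=np.zeros((3,3));b=np.zeros(3)
    for p,px in pp:
        o,v=ray(p,px);M=np.eye(3)-np.outer(v,v);A+=M;b+=M@o
    x=np.linalg.solve(A,b); res=[np.linalg.norm(np.cross(x-ray(p,q)[0],ray(p,q)[1])) for p,q in pp]
    return x,max(res)
def proj(p,X):
    K=np.array(p['camera_matrix']);c=p['Rw'].T@(np.array(X)-p['o']);c=np.array([c[0],-c[1],-c[2]]);d=np.array(p.get('distortion',np.zeros(5)),float)
    return cv2.projectPoints(c[None],np.zeros(3),np.zeros(3),K,d)[0][0,0]
def save(p,n,box=None,k=1):
    f=p['frame'][:,:,::-1]
    if box: x,y,w,h=box; f=f[y:y+h,x:x+w]
    cv2.imwrite('pics/'+n,cv2.resize(f,None,fx=k,fy=k,interpolation=cv2.INTER_CUBIC))
E
python3 - <<'E'
from h import *
s=r.get_state();print({k:np.round(v,3) for k,v in s.items()})
P={n:cam(n) for n in('scene','side','wrist')}
print([ (k,np.shape(v)) for k,v in P['scene'].items()])
for n,p in P.items():print(n,p['o'].round(3),(-p['Rw'][:,2]).round(2))
f=np.hstack([P['scene']['frame'],P['side']['frame']]);
save(P['scene'],'sc.png',k=1.5);save(P['side'],'si.png',k=1.5)
for l in ['bed','quill_tip','wheel_axis','crank_grip','bar','bar_toe','wedge','wedge_tip','parallel','anvil']:
  for n,p in P.items():
    print(l,n,[(np.round(d['point']).tolist(),round(d['score'],2)) for d in nets.landmark_of(l,p)[:3]])
E
```

```text
pics
{'t': np.float64(0.0), 'joint_pos': array([ 7.3108e+01,  1.3834e+01,  2.1300e-01,  7.6500e+01, -2.0000e-03,
        9.0000e+01]), 'qd': array([ 0.086, -0.036,  0.06 , -0.059,  0.023, -0.027]), 'tau': array([-0.0000e+00, -3.7232e+01,  2.5241e+01,  1.7000e-02, -0.0000e+00,
        0.0000e+00]), 'position': array([0.145, 0.478, 0.23 ]), 'tool_rot': array([-1.79879e+02,  2.00000e-03,  1.63108e+02]), 'wrist_force': array([-0.142, -0.213, -0.144]), 'wrist_torque': array([ 0.062,  0.009, -0.001]), 'finger_force': np.float64(0.0), 'gripper_width': np.float64(0.086)}
[('frame', (384, 512, 3)), ('camera_matrix', (3, 3)), ('origin', (3,)), ('orientation', (3,)), ('shot', ()), ('Rw', (3, 3)), ('o', (3,))]
scene [0.904 0.362 0.996] [-0.35 -0.39 -0.85]
side [ 0.19  -0.793  0.831] [ 0.32  0.68 -0.66]
wrist [0.067 0.501 0.373] [ 0.3  -0.09 -0.95]
bed scene [([289.0, 236.0], 0.86)]
bed side [([302.0, 186.0], 0.56)]
bed wrist []
quill_tip scene [([332.0, 276.0], 0.83)]
quill_tip side [([339.0, 215.0], 0.7), ([220.0, 167.0], 0.55)]
quill_tip wrist []
wheel_axis scene [([356.0, 285.0], 0.6), ([210.
[... 196 characters left out ...]
 wrist []
bar scene [([409.0, 239.0], 0.96), ([287.0, 232.0], 0.88), ([272.0, 353.0], 0.6)]
bar side [([149.0, 185.0], 0.87), ([233.0, 203.0], 0.79), ([270.0, 156.0], 0.67)]
bar wrist []
bar_toe scene [([264.0, 204.0], 0.94), ([389.0, 266.0], 0.94), ([282.0, 227.0], 0.68)]
bar_toe side [([177.0, 171.0], 0.67), ([245.0, 219.0], 0.6)]
bar_toe wrist [([190.0, 329.0], 0.57)]
wedge scene [([170.0, 163.0], 0.76)]
wedge side [([324.0, 287.0], 0.84)]
wedge wrist []
wedge_tip scene [([199.0, 177.0], 0.71)]
wedge_tip side []
wedge_tip wrist []
parallel scene [([210.0, 140.0], 0.9)]
parallel side [([283.0, 308.0], 0.6)]
parallel wrist []
anvil scene [([285.0, 227.0], 0.57)]
anvil side []
anvil wrist []
```

View pics/sc.png

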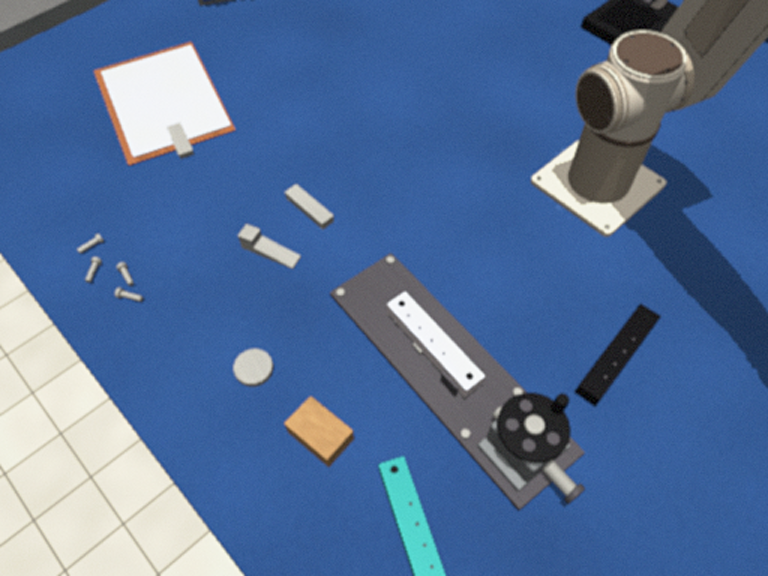

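View pics/si.png

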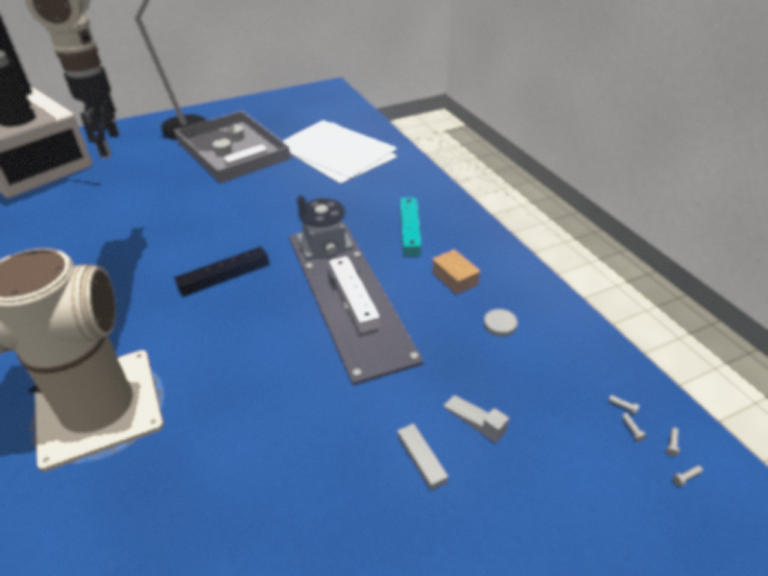

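Scene view: the bed runs (native px) from (222,195)/(261,171) to (389,300)/(345,338). The wheel is at (356,284) and the knob at (373,268). The wedge block is at (166,157) with its tip near (197,176), and the plain parallel is at (206,136).

Bar candidates in the scene view are white/aluminium (290,228), black (412,236) and teal (275,350). The aluminium-coloured one lying on the stand fits the description.

```bash
cat > fit.py <<'E'
from h import *
from scipy.optimize import least_squares
def bedp(q,X):
    c,s=np.cos(q[2]),np.sin(q[2]); X=np.array(X,float)
    return np.array([q[0]+c*X[0]-s*X[1], q[1]+s*X[0]+c*X[1], X[2]])
E
python3 - <<'E'
from fit import *
a,b=cam('scene'),cam('side')
# bed local corners, top z .012
obs=[(a,(222,194.7),(-.07,-.2)),(a,(261,171),(.07,-.2)),(a,(389,300),(.07,.28)),(a,(345,338),(-.07,.28)),(b,(236,254),(-.07,-.2)),(b,(281,240),(.07,-.2)),(b,(193,155),(-.07,.28))]
best=None
for flip in(0,1):
  def f(q):
    e=[]
    for p,px,X in obs:
      X=np.array([*X,.012])
      if (p is a) and flip: X[0]*=-1
      if (p is b) and not flip: X[0]*=-1
      e+=list(proj(p,bedp(q,X))-px)
    return e
  c=at(a,(289,236),.012)
  for th in np.arange(0,6.3,1):
    s=least_squares(f,[c[0],c[1],th])
    if best is None or s.cost<best.cost: best=s
print('bed',best.x[:2],np.degrees(best.x[2]),best.cost,best.fun.round(1))
q=best.x
for l,h in [('quill_tip',.037),('wheel_axis',.104),('crank_grip',.1295),('wedge',0),('parallel',0)]:
  da,db=nets.landmark_of(l,a),nets.landmark_of(l,b)
  for x in da[:2]:
    for y in db[:2]:
      X,e=tri((a,x['point']),(b,y['point']));print(l,X.round(4),round(e,4))
print('wheel pred?',bedp(q,(0,.215,.104)))
print('block top scene',at(a,(166,157),.04),'tip',at(a,(197,176),0.004),'side blk',at(b,(331,280),.04),'tip',at(b,(299,268),.004))
for n,X in [('scene',a),('side',b)]: pass
x=proj(a,bedp(q,(0,.215,.104)));print(x)
save(a,'crop.png',(310,230,100,120),6)
E
```

```text
bed [0.50615673 0.04212562] 355.1096700524246 16.400015334916887 [-2.8 -0.5 -0.3 -3.3  1.1  1.5  0.9  1.8 -1.6  0.3  1.2  0.1 -0.8  1.3]
quill_tip [ 0.4794  0.0094 -0.3997] 0.1637
wheel_axis [0.5231 0.263  0.0919] 0.0008
wheel_axis [0.6298 0.1214 0.1513] 0.1438
crank_grip [0.4833 0.2604 0.1292] 0.0027
wedge [ 0.5842 -0.3481  0.002 ] 0.0037
wedge [ 0.5698 -0.3047  0.0396] 0.0347
parallel [ 0.4587 -0.3439 -0.0037] 0.0002
wheel pred? [0.52448522 0.25634296 0.104     ]
block top scene [ 0.5973697  -0.33891656  0.04      ] tip [ 0.56252839 -0.25434677  0.004     ] side blk [ 0.59160862 -0.3510789   0.04      ] tip [ 0.55588561 -0.2621314   0.004     ]
[355.59007976 283.75601196]
```

View pics/crop.png

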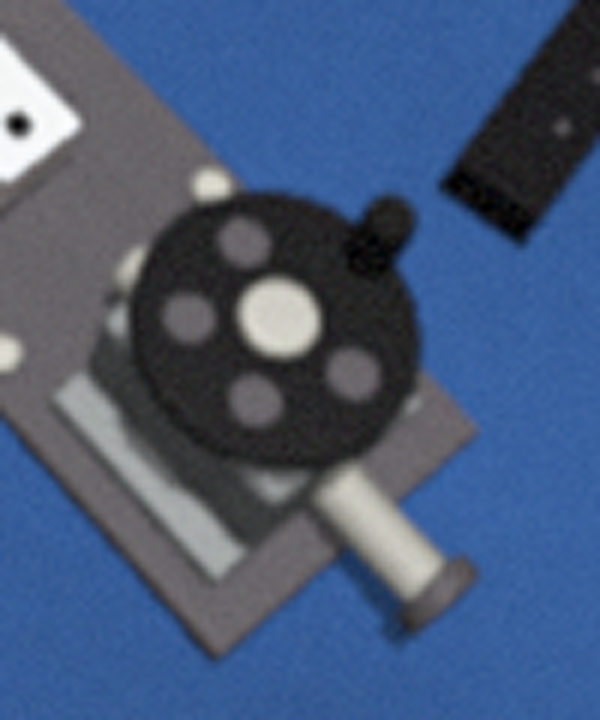

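Request:
move_arm --slide '[[3,-2,0],[6,-4,0],[9,-6,0],[12,-8,0],[15,-10,0]]' --delta_rot '[[0,0,0],[0,0,0],[0,0,0],[0,0,0],[0,0,0]]'

```text
t: 2.67
position: [0.2963, 0.3775, 0.2314]
tool_rot: [180.0, 0.0, 163.1]
wrist_force: [-0.3, 0.4, -0.1]
gripper_width: 0.0851
finger_force: 0.0
```

Request:
move_arm --slide '[[3.5,-2.2,0],[7,-4.4,0],[10.5,-6.6,0],[14,-8.8,0],[17,-11,0]]' --delta_rot '[[0,0,0],[0,0,0],[0,0,0],[0,0,0],[0,0,0]]'

```text
t: 3.08
position: [0.4674, 0.267, 0.2313]
tool_rot: [180.0, 0.0, 163.1]
wrist_force: [0.6, 0.5, 0.2]
gripper_width: 0.0854
finger_force: 0.0
```

Request:
move_arm --slide '[[1.8,-0.8,0],[1.8,-0.8,0],[1.8,-0.8,0]]' --delta_rot '[[0,0,0],[0,0,0],[0,0,0]]'

```text
t: 3.33
position: [0.4839, 0.2596, 0.2308]
tool_rot: [-180.0, -0.1, 163.0]
wrist_force: [-0.3, 0.4, 0.1]
gripper_width: 0.0854
finger_force: 0.0
```

```bash
python3 - <<'E'
from h import *
a,w=cam('scene'),cam('wrist')
print(r.get_state()['position'],r.get_state()['tool_rot'])
print('hub',at(a,(356.3,283),.11),'collar',at(a,(382.5,328),.037))
for l in ['wheel_axis','crank_grip','quill_tip']:
  for n,p in(('scene',a),('wrist',w)):
    print(l,n,[(np.round(d['point'],1).tolist(),round(d['score'],2),at(p,d['point'],{'w':.104,'c':.1295,'q':.037}[l[0]]).round(4)[:2]) for d in nets.landmark_of(l,p)[:2]])
save(w,'w1.png')
E
```

```text
[0.48250054 0.26072045 0.23112656] [-1.79982614e+02 -5.40268161e-02  1.63139568e+02]
hub [0.52465507 0.25698147 0.11      ] collar [0.53040182 0.35361205 0.037     ]
wheel_axis scene [([356.6, 286.7], 0.76, array([0.5279, 0.2621]))]
wheel_axis wrist [([269.3, 217.0], 0.56, array([0.5204, 0.2549]))]
crank_grip scene [([374.5, 267.9], 0.54, array([0.4793, 0.2636]))]
crank_grip wrist [([266.1, 186.7], 0.73, array([0.4791, 0.2635]))]
quill_tip scene [([331.1, 272.2], 0.75, array([0.516 , 0.1913]))]
quill_tip wrist [([225.1, 205.3], 0.8, array([0.5161, 0.1967])), ([268.2, 220.1], 0.26, array([0.5531, 0.245 ]))]
```

View pics/w1.png

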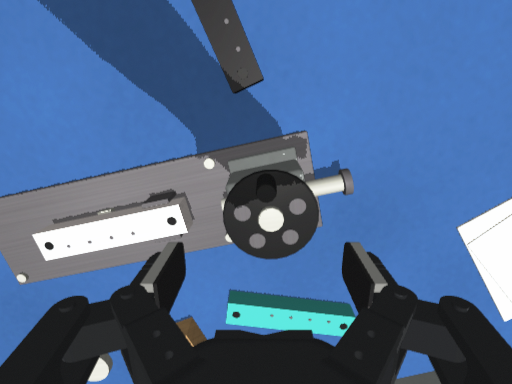

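Wrist view: the knob top is at (266,185) and the hub at (271,219). The quill's rear is wound nearly fully back, with the collar at (347,181).

```bash
python3 - <<'E'
from h import *
a,w=cam('scene'),cam('wrist')
for p,h,k in((w,(271,219),(266,185)),):
  print(at(p,h,.11),at(p,k,.1455))
print('tri hub',tri((a,(356.3,283)),(w,(271,219))),'knob',tri((a,(375,266.2)),(w,(266,185))))
print(proj(w,(.483,.261,.1455)),proj(w,(.524,.257,.11)))
# bed corners from wrist: end posts
print(at(w,(307,132),.012),at(w,(22,279),.015))
E
```

```text
[0.5207441  0.25737783 0.11      ] [0.47271243 0.26591534 0.1455    ]
tri hub (array([0.52273814, 0.25668445, 0.10551207]), np.float64(0.00023592069140914544)) knob (array([0.47681154, 0.26348698, 0.13212984]), np.float64(0.0013540921609206085))
[264.01331711 197.13873128] [271.52284641 221.79918312]
[0.45892043 0.32697843 0.012     ] [ 0.54838142 -0.14951171  0.015     ]
```

Request:
move_arm --slide '[[0,0.1,-3],[0,0.2,-6],[0,0.2,-9],[0,0.2,-11.6],[0,0.2,-11.6]]' --delta_rot '[[0,0,0],[0,0,0],[0,0,0],[0,0,0],[0,0,0]]'

```text
t: 4.25
position: [0.4793, 0.2605, 0.1098]
tool_rot: [-179.6, -0.4, 163.1]
wrist_force: [-0.4, -0.7, -0.1]
gripper_width: 0.0854
finger_force: 0.0
```

Request:
move_arm --slide '[[0,0,0],[0,0,0],[0,0,0],[0,0,0],[0,0,0]]' --delta_rot '[[0,0,0],[0,0,0],[0,0,0],[0,0,0],[0,0,0]]' --gripper 1 --grip_force 40

```text
t: 4.67
position: [0.4843, 0.263, 0.117]
tool_rot: [179.9, 0.1, 163.1]
wrist_force: [-0.4, -0.8, -0.1]
gripper_width: 0.0256
finger_force: 0.0
```

Request:
move_arm --slide '[[0,0,0],[0,0,0],[0,0,0],[0,0,0]]' --delta_rot '[[0,0,0],[0,0,0],[0,0,0],[0,0,0]]'

```text
t: 5.0
position: [0.4841, 0.2628, 0.1169]
tool_rot: [179.9, 0.1, 163.1]
wrist_force: [-0.9, 0.7, 4.9]
gripper_width: 0.0176
finger_force: 39.2
```

```bash
python3 - <<'E'
from h import *
s=r.get_state();print({k:np.round(s[k],4) for k in('t','position','wrist_force','gripper_width','finger_force')})
w=cam('wrist');save(w,'w2.png')
E
```

```text
{'t': np.float64(5.0), 'position': array([0.4841, 0.2628, 0.1169]), 'wrist_force': array([-0.928 ,  0.7041,  4.8803]), 'gripper_width': np.float64(0.0176), 'finger_force': np.float64(39.2257)}
```

View pics/w2.png

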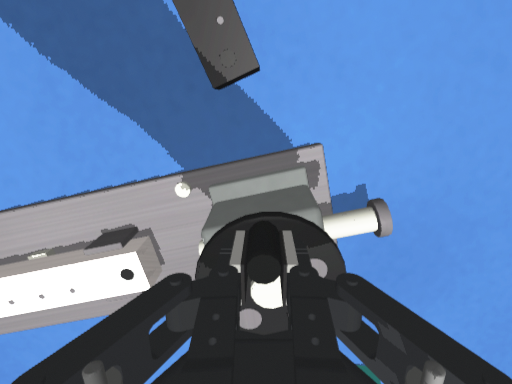

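Knob gripped: the jaws straddle it at (265,265) and the opening is 17.6 mm. Now I'll compute the circle increments.

```bash
python3 - <<'E'
import numpy as np
R=4.2;th=171.8
for c in range(10):
  a=np.radians(th-np.arange(6)*10);P=R*np.c_[np.cos(a),np.sin(a)]
  print(round(th),[[float(v) for v in np.round(p-P[0],2)]+[0] for p in P[1:]]); th-=50
E
```

```text
172 [[0.17, 0.71, 0], [0.46, 1.39, 0], [0.86, 2.0, 0], [1.36, 2.53, 0], [1.94, 2.97, 0]]
122 [[0.65, 0.33, 0], [1.35, 0.54, 0], [2.08, 0.63, 0], [2.81, 0.59, 0], [3.53, 0.42, 0]]
72 [[0.67, -0.29, 0], [1.29, -0.69, 0], [1.82, -1.19, 0], [2.26, -1.78, 0], [2.59, -2.43, 0]]
22 [[0.21, -0.7, 0], [0.3, -1.43, 0], [0.26, -2.16, 0], [0.09, -2.87, 0], [-0.2, -3.54, 0]]
-28 [[-0.4, -0.61, 0], [-0.9, -1.15, 0], [-1.49, -1.58, 0], [-2.14, -1.91, 0], [-2.84, -2.13, 0]]
-78 [[-0.73, -0.09, 0], [-1.46, -0.05, 0], [-2.17, 0.12, 0], [-2.84, 0.41, 0], [-3.46, 0.81, 0]]
-128 [[-0.53, 0.5, 0], [-0.97, 1.09, 0], [-1.3, 1.74, 0], [-1.51, 2.44, 0], [-1.6, 3.17, 0]]
-178 [[0.04, 0.73, 0], [0.21, 1.44, 0], [0.5, 2.12, 0], [0.9, 2.73, 0], [1.4, 3.26, 0]]
-228 [[0.59, 0.44, 0], [1.24, 0.77, 0], [1.94, 0.98, 0], [2.67, 1.07, 0], [3.4, 1.03, 0]]
-278 [[0.71, -0.17, 0], [1.39, -0.46, 0], [2.0, -0.86, 0], [2.53, -1.36, 0], [2.97, -1.94, 0]]
```

Request:
move_arm --slide '[[0.17,0.71,0],[0.46,1.39,0],[0.86,2.0,0],[1.36,2.53,0],[1.94,2.97,0]]' --delta_rot '[[0,0,0],[0,0,0],[0,0,0],[0,0,0],[0,0,0]]'

```text
t: 5.47
position: [0.5036, 0.2913, 0.1169]
tool_rot: [-179.9, 0.2, 163.1]
wrist_force: [0.0, -6.4, 7.3]
gripper_width: 0.0177
finger_force: 39.5
```

Request:
move_arm --slide '[[0.65,0.33,0],[1.35,0.54,0],[2.08,0.63,0],[2.81,0.59,0],[3.53,0.42,0]]' --delta_rot '[[0,0,0],[0,0,0],[0,0,0],[0,0,0],[0,0,0]]'

```text
t: 5.88
position: [0.5378, 0.2955, 0.1168]
tool_rot: [-179.9, 0.0, 163.1]
wrist_force: [-4.9, -3.9, 9.7]
gripper_width: 0.0175
finger_force: 39.7
```

Request:
move_arm --slide '[[0.67,-0.29,0],[1.29,-0.69,0],[1.82,-1.19,0],[2.26,-1.78,0],[2.59,-2.43,0]]' --delta_rot '[[0,0,0],[0,0,0],[0,0,0],[0,0,0],[0,0,0]]'

```text
t: 6.3
position: [0.5636, 0.2728, 0.1168]
tool_rot: [179.9, -0.1, 163.2]
wrist_force: [-4.4, 2.3, 7.2]
gripper_width: 0.0172
finger_force: 39.5
```

Request:
move_arm --slide '[[0.21,-0.7,0],[0.3,-1.43,0],[0.26,-2.16,0],[0.09,-2.87,0],[-0.2,-3.54,0]]' --delta_rot '[[0,0,0],[0,0,0],[0,0,0],[0,0,0],[0,0,0]]'

```text
t: 6.72
position: [0.5635, 0.2375, 0.1169]
tool_rot: [179.8, 0.2, 163.1]
wrist_force: [2.2, 3.9, 5.6]
gripper_width: 0.0178
finger_force: 39.4
```

Request:
move_arm --slide '[[-0.4,-0.61,0],[-0.9,-1.15,0],[-1.49,-1.58,0],[-2.14,-1.91,0],[-2.84,-2.13,0]]' --delta_rot '[[0,0,0],[0,0,0],[0,0,0],[0,0,0],[0,0,0]]'

```text
t: 7.13
position: [0.5356, 0.2145, 0.1169]
tool_rot: [179.9, 0.3, 163.0]
wrist_force: [2.9, -0.4, 5.8]
gripper_width: 0.0179
finger_force: 39.5
```

Request:
move_arm --slide '[[-0.73,-0.09,0],[-1.46,-0.05,0],[-2.17,0.12,0],[-2.84,0.41,0],[-3.46,0.81,0]]' --delta_rot '[[0,0,0],[0,0,0],[0,0,0],[0,0,0],[0,0,0]]'

```text
t: 7.55
position: [0.5, 0.2218, 0.1169]
tool_rot: [-179.9, 0.3, 163.0]
wrist_force: [1.6, -2.7, 7.8]
gripper_width: 0.0177
finger_force: 39.7
```

Request:
move_arm --slide '[[-0.53,0.5,0],[-0.97,1.09,0],[-1.3,1.74,0],[-1.51,2.44,0],[-1.6,3.17,0]]' --delta_rot '[[0,0,0],[0,0,0],[0,0,0],[0,0,0],[0,0,0]]'

```text
t: 7.97
position: [0.4834, 0.254, 0.1168]
tool_rot: [-179.9, 0.2, 163.0]
wrist_force: [1.8, -4.9, 8.2]
gripper_width: 0.0177
finger_force: 39.8
```

```bash
python3 - <<'E'
from h import *
a,w=cam('scene'),cam('wrist')
print('collar scene',at(a,(382.5,328),.037))
for n,p in(('scene',a),('wrist',w)):
    print(n,[(np.round(d['point'],1).tolist(),round(d['score'],2),at(p,d['point'],.037).round(4)[:2]) for d in nets.landmark_of('quill_tip',p)[:2]])
cv2.imwrite('pics/c3.png',np.hstack([cv2.resize(a['frame'][230:350,300:420],(384,384)),w['frame']])[:,:800,::-1])
E
```

```text
collar scene [0.53040182 0.35361205 0.037     ]
scene [([319.0, 263.0], 0.63, array([0.5196, 0.1565]))]
wrist [([171.2, 257.7], 0.66, array([0.514 , 0.1563]))]
```

View pics/c3.png

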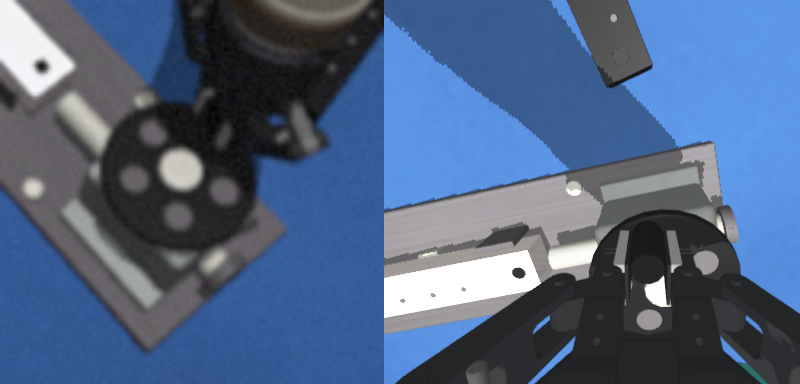

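The quill has come out about 38 mm. The collar, at wrist px (342,222), is still short of the rear face. I'll continue, more slowly towards the end.

Request:
move_arm --slide '[[0.04,0.73,0],[0.21,1.44,0],[0.5,2.12,0],[0.9,2.73,0],[1.4,3.26,0]]' --delta_rot '[[0,0,0],[0,0,0],[0,0,0],[0,0,0],[0,0,0]]'

```text
t: 8.58
position: [0.4974, 0.2867, 0.1168]
tool_rot: [-179.9, 0.1, 163.1]
wrist_force: [-0.8, -3.9, 9.4]
gripper_width: 0.0178
finger_force: 39.9
```

Request:
move_arm --slide '[[0.28,0.23,0],[0.59,0.44,0],[0.9,0.62,0]]' --delta_rot '[[0,0,0],[0,0,0],[0,0,0]]'

```text
t: 8.83
position: [0.5064, 0.2928, 0.1168]
tool_rot: [-179.9, 0.1, 163.1]
wrist_force: [-0.8, -4.1, 9.7]
gripper_width: 0.0177
finger_force: 40.0
```

```bash
python3 - <<'E'
from h import *
a,w=cam('scene'),cam('wrist')
for n,p in(('scene',a),('wrist',w)):
    print(n,[(np.round(d['point'],1).tolist(),round(d['score'],2),at(p,d['point'],.037).round(4)[:2]) for d in nets.landmark_of('quill_tip',p)[:2]])
E
```

```text
scene [([319.7, 260.3], 0.63, array([0.5134, 0.153 ]))]
wrist [([114.6, 250.2], 0.81, array([0.5152, 0.1465]))]
```

Request:
move_arm --slide '[[0.33,0.15,0],[0.68,0.27,0]]' --delta_rot '[[0,0,0],[0,0,0]]'

```text
t: 9.2
position: [0.5128, 0.2954, 0.1168]
tool_rot: [-179.9, 0.1, 163.1]
wrist_force: [-2.0, -3.6, 9.4]
gripper_width: 0.0172
finger_force: 40.0
```

Request:
move_arm --slide '[[0.36,0.09,0],[0.72,0.15,0]]' --delta_rot '[[0,0,0],[0,0,0]]'

```text
t: 9.37
position: [0.52, 0.297, 0.1168]
tool_rot: [-179.9, 0.1, 163.1]
wrist_force: [-1.8, -1.6, 10.5]
gripper_width: 0.0176
finger_force: 40.0
```

Request:
move_arm --slide '[[0.36,0.03,0]]' --delta_rot '[[0,0,0]]'

```text
t: 9.45
position: [0.5235, 0.2973, 0.1168]
tool_rot: [-179.9, 0.1, 163.1]
wrist_force: [-2.2, -1.7, 10.3]
gripper_width: 0.0177
finger_force: 40.0
```

Request:
move_arm --slide '[[0.36,0,0]]' --delta_rot '[[0,0,0]]'

```text
t: 9.53
position: [0.5271, 0.2973, 0.1168]
tool_rot: [-179.9, 0.1, 163.1]
wrist_force: [-2.9, -2.9, 10.7]
gripper_width: 0.0175
finger_force: 40.0
```

```bash
python3 - <<'E'
from h import *
s=r.get_state();print({k:np.round(s[k],4) for k in('t','position','wrist_force','gripper_width','finger_force')})
E
```

```text
{'t': np.float64(9.5333), 'position': array([0.5271, 0.2973, 0.1168]), 'wrist_force': array([-2.8945, -2.9452, 10.7259]), 'gripper_width': np.float64(0.0175), 'finger_force': np.float64(39.9824)}
```

Request:
move_arm --slide '[[0.22,-0.02,0]]' --delta_rot '[[0,0,0]]'

```text
t: 9.62
position: [0.5291, 0.2972, 0.1168]
tool_rot: [-179.9, 0.0, 163.1]
wrist_force: [-8.4, -1.3, 13.3]
gripper_width: 0.0179
finger_force: 40.3
```

Request:
move_arm --slide '[[0.22,-0.03,0]]' --delta_rot '[[0,0,0]]'

```text
t: 9.7
position: [0.5291, 0.2971, 0.1167]
tool_rot: [-179.9, -0.2, 163.1]
wrist_force: [-12.2, -0.7, 16.0]
gripper_width: 0.0177
finger_force: 40.5
```

Request:
move_arm --slide '[[0,0,0]]' --delta_rot '[[0,0,0]]'

```text
t: 9.78
position: [0.529, 0.2972, 0.1168]
tool_rot: [-179.9, -0.2, 163.1]
wrist_force: [-8.8, -1.5, 13.5]
gripper_width: 0.0174
finger_force: 40.3
```

The wheel went hard at about 450° of turn: the force rose and the position stalled. I'll relax, release and lift, then check.

Request:
move_arm --slide '[[-0.3,0.03,0],[-0.3,0.03,0]]' --delta_rot '[[0,0,0],[0,0,0]]'

```text
t: 9.95
position: [0.5286, 0.2972, 0.1169]
tool_rot: [-180.0, 0.1, 163.1]
wrist_force: [-1.4, -1.6, 7.8]
gripper_width: 0.0179
finger_force: 39.9
```

Request:
move_arm --slide '[[0,0,0],[0,0,0],[0,0,0],[0,0,0],[0,0,0]]' --delta_rot '[[0,0,0],[0,0,0],[0,0,0],[0,0,0],[0,0,0]]' --gripper 0

```text
t: 10.37
position: [0.5282, 0.298, 0.1147]
tool_rot: [-179.9, -0.0, 163.1]
wrist_force: [-0.9, 0.2, 0.1]
gripper_width: 0.0768
finger_force: 0.0
```

Request:
move_arm --slide '[[0,0,1.5],[0,0,4],[0,0,7],[0,0,10],[0,0,12]]' --delta_rot '[[0,0,0],[0,0,0],[0,0,0],[0,0,0],[0,0,0]]'

```text
t: 10.78
position: [0.5291, 0.2986, 0.2382]
tool_rot: [179.9, 0.1, 163.1]
wrist_force: [0.8, -0.1, 0.6]
gripper_width: 0.0855
finger_force: 0.0
```

Request:
move_arm --slide '[[0,-3.5,1],[0,-7,1],[0,-11,1],[0,-15,1],[0,-19,1]]' --delta_rot '[[0,0,-0.1],[0,0,-0.2],[0,0,-0.3],[0,0,-0.4],[0,0,-0.5]]'

```text
t: 11.2
position: [0.5281, 0.1068, 0.2452]
tool_rot: [-180.0, 0.0, 134.2]
wrist_force: [0.8, -0.1, 0.5]
gripper_width: 0.0853
finger_force: 0.0
```

Request:
move_arm --slide '[[0,-2,0],[0,-4,0],[0,-6,0],[0,-6,0],[0,-6,0]]' --delta_rot '[[0,0,-0.1],[0,0,-0.2],[0,0,-0.3],[0,0,-0.39],[0,0,-0.39]]'

```text
t: 11.62
position: [0.5283, 0.0469, 0.2451]
tool_rot: [-180.0, -0.0, 111.9]
wrist_force: [-0.6, 0.4, -0.2]
gripper_width: 0.0857
finger_force: 0.0
```

```bash
python3 - <<'E'
from h import *
s=r.get_state();print({k:np.round(s[k],4) for k in('t','position','tool_rot','wrist_force','gripper_width','joint_pos')})
a,w=cam('scene'),cam('wrist')
for l,z in(('quill_tip',.037),('bar_toe',.022),('bar',.022),('wedge',0),('wedge_tip',0)):
  for n,p in(('scene',a),('wrist',w)):
    print(l,n,[(np.round(d['point'],1).tolist(),round(d['score'],2),at(p,d['point'],z).round(4)[:2]) for d in nets.landmark_of(l,p)[:2]])
f=cv2.resize(a['frame'][150:342,200:410],None,fx=2,fy=2)
cv2.imwrite('pics/c4.png',np.hstack([f,w['frame']])[:,:,::-1][:,132:])
print(f.shape)
E
```

```text
{'t': np.float64(11.6167), 'position': array([0.5283, 0.0469, 0.2451]), 'tool_rot': array([-1.799743e+02, -7.100000e-03,  1.118987e+02]), 'wrist_force': array([-0.5635,  0.3859, -0.2102]), 'gripper_width': np.float64(0.0857), 'joint_pos': array([ 5.07740e+00,  1.69890e+01,  6.64110e+00,  7.96788e+01,
       -7.00000e-04,  7.31787e+01])}
quill_tip scene [([287.0, 226.5], 0.57, array([0.5061, 0.0365]))]
quill_tip wrist [([283.5, 90.4], 0.73, array([0.515 , 0.1411]))]
bar_toe scene [([264.7, 204.0], 0.83, array([ 0.4956, -0.0545])), ([388.5, 267.4], 0.61, array([0.4013, 0.273 ]))]
bar_toe wrist [([218.6, 216.7], 0.83, array([ 0.4971, -0.052 ]))]
bar scene [([289.1, 231.6], 0.93, array([0.5062, 0.0452])), ([410.5, 239.8], 0.93, array([0.3041, 0.2642]))]
bar wrist [([242.5, 155.5], 0.89, array([0.4974, 0.0452])), ([452.8, 96.4], 0.58, array([0.7167, 0.216 ]))]
wedge scene [([168.2, 162.9], 0.75, array([ 0.5924, -0.3473]))]
wedge wrist []
wedge_tip scene [([197.0, 174.4], 0.59, array([ 0.5578, -0.261 ]))]
wedge_tip wrist [([250.4, 161.6], 0.52, array([0.5111, 0.0365]))]
(384, 420, 3)
```

View pics/c4.png

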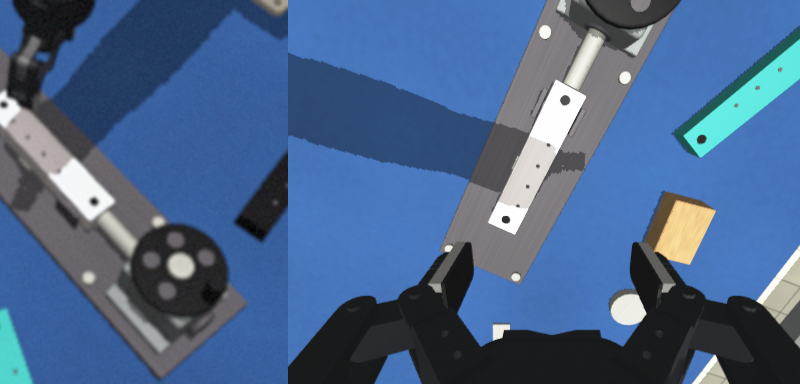

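The quill is wound out to the bar's end: its tip is at y≈0.143 against 0.145 expected at the stop. In the wrist view the aluminium bar's free end is at native px (214,228). Next, the wedge.

Request:
move_arm --slide '[[0.6,-3.8,0],[1.2,-7.6,0],[1.8,-11.4,0],[2.4,-15.2,0],[3,-19,0]]' --delta_rot '[[0,0,0],[0,0,0],[0,0,0],[0,0,0],[0,0,0]]'

```text
t: 12.63
position: [0.5586, -0.1433, 0.2454]
tool_rot: [180.0, 0.0, 112.2]
wrist_force: [0.3, 0.1, 0.4]
gripper_width: 0.0853
finger_force: 0.0
```

Request:
move_arm --slide '[[0.5,-3.5,0],[1,-7,0],[1.5,-10.5,0],[2,-14,0],[2,-14,0]]' --delta_rot '[[0,0,0],[0,0,0],[0,0,0],[0,0,0],[0,0,0]]'

```text
t: 13.05
position: [0.5782, -0.2883, 0.2437]
tool_rot: [-179.9, 0.1, 111.7]
wrist_force: [-1.2, 0.9, -0.3]
gripper_width: 0.0856
finger_force: 0.0
```

```bash
python3 - <<'E'
from h import *
s=r.get_state();print({k:np.round(s[k],4) for k in('t','position','tool_rot')})
a,w=cam('scene'),cam('wrist')
for l,z in(('wedge',0),('wedge_tip',0),('parallel',0)):
  for n,p in(('scene',a),('wrist',w)):
    print(l,n,[(np.round(d['point'],1).tolist(),round(d['score'],2),at(p,d['point'],z).round(4)[:2]) for d in nets.landmark_of(l,p)[:2]])
save(w,'w5.png',k=1.5)
E
```

```text
{'t': np.float64(13.05), 'position': array([ 0.5782, -0.2883,  0.2437]), 'tool_rot': array([-1.799079e+02,  1.116000e-01,  1.117358e+02])}
wedge scene [([166.6, 162.7], 0.82, array([ 0.5953, -0.3509]))]
wedge wrist [([257.8, 200.5], 0.76, array([ 0.5922, -0.3475]))]
wedge_tip scene [([208.4, 291.4], 0.2, array([0.749 , 0.0203]))]
wedge_tip wrist [([256.8, 140.5], 0.95, array([ 0.558 , -0.2646]))]
parallel scene [([205.0, 140.5], 0.7, array([ 0.4655, -0.339 ]))]
parallel wrist [([171.5, 159.9], 0.93, array([ 0.4545, -0.3358]))]
```

View pics/w5.png

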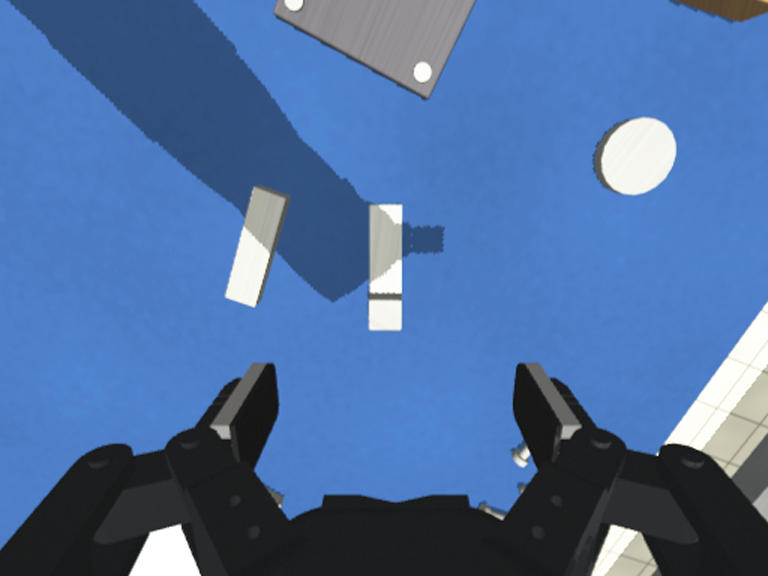

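In the wrist view (native px) the wedge has its tip edge at (257,137) and its grip-block top at (257,210). The plain parallel at (172,163) has no block, so the wedge is the right one.

```bash
python3 - <<'E'
from h import *
a,w=cam('scene'),cam('wrist')
print('block',at(w,(256.7,210),.04),'tip',at(w,(257,136.7),.004),at(w,(246,136.7),.004),at(w,(268,136.7),.004))
print('tri blk',tri((a,(166.3,156)),(w,(256.7,210))))
print('bed corners',at(w,(427/1.5,98/1.5),.012),'screws',at(w,(293/1.5,3/1.5),.014),at(w,(422/1.5,72/1.5),.014))
t=at(w,(257,136.7),.004);b=at(w,(256.7,210),.04);d=(t-b)[:2];print(np.linalg.norm(d),np.degrees(np.arctan2(d[1],d[0])))
E
```

```text
block [ 0.59282961 -0.34283148  0.04      ] tip [ 0.5571987  -0.25476346  0.004     ] [ 0.54305348 -0.26054064  0.004     ] [ 0.57134399 -0.24898626  0.004     ]
tri blk (array([ 0.59334503, -0.34446438,  0.03559153]), np.float64(0.00010971435066567727))
bed corners [ 0.55621232 -0.15807898  0.012     ] screws [ 0.43183273 -0.13561371  0.014     ] [ 0.54455262 -0.14200563  0.014     ]
0.09500282479344645 112.02747156639136
```

Request:
move_arm --slide '[[0.7,-3,-3],[1.5,-6,-6],[1.5,-6,-10],[1.5,-6,-14],[1.5,-6,-18]]' --delta_rot '[[0,0,0],[0,0,0],[0,0,0],[0,0,0],[0,0,0]]'

```text
t: 13.97
position: [0.5935, -0.342, 0.0639]
tool_rot: [180.0, 0.0, 112.1]
wrist_force: [0.8, 0.2, 0.1]
gripper_width: 0.0853
finger_force: 0.0
```

Request:
move_arm --slide '[[0,0,0],[0,0,0],[0,0,0]]' --delta_rot '[[0,0,0],[0,0,0],[0,0,0]]'

```text
t: 14.22
position: [0.595, -0.3421, 0.0679]
tool_rot: [179.9, 0.2, 112.2]
wrist_force: [0.3, -0.9, 1.0]
gripper_width: 0.0854
finger_force: 0.0
```

Request:
move_arm --slide '[[-0.1,-0.1,-2],[-0.1,-0.1,-3.5],[-0.1,-0.1,-4.5],[-0.1,-0.1,-5.1],[-0.1,-0.1,-5.4]]' --delta_rot '[[0,0,0],[0,0,0],[0,0,0],[0,0,0],[0,0,0]]'

```text
t: 14.63
position: [0.5936, -0.3432, 0.0128]
tool_rot: [179.9, 0.1, 112.1]
wrist_force: [-0.1, -0.1, -0.1]
gripper_width: 0.0854
finger_force: 0.0
```

Request:
move_arm --slide '[[0,0,0],[0,0,0],[0,0,0],[0,0,0],[0,0,0]]' --delta_rot '[[0,0,0],[0,0,0],[0,0,0],[0,0,0],[0,0,0]]' --gripper 1 --grip_force 70

```text
t: 15.05
position: [0.593, -0.3434, 0.0127]
tool_rot: [180.0, 0.1, 112.1]
wrist_force: [0.5, -1.1, -0.6]
gripper_width: 0.0286
finger_force: 69.4
```

Request:
move_arm --slide '[[0,0,0],[0,0,0],[0,0,0]]' --delta_rot '[[0,0,0],[0,0,0],[0,0,0]]'

```text
t: 15.3
position: [0.5931, -0.3433, 0.0124]
tool_rot: [179.9, 0.1, 112.1]
wrist_force: [-0.0, -0.7, 5.3]
gripper_width: 0.0289
finger_force: 70.4
```

```bash
python3 - <<'E'
from h import *
for i in range(3):
  s=r.get_state();print({k:np.round(s[k],4) for k in('t','position','tool_rot','wrist_force','gripper_width','finger_force')});w=cam('wrist')
E
```

```text
{'t': np.float64(15.3), 'position': array([ 0.5931, -0.3433,  0.0124]), 'tool_rot': array([1.799398e+02, 9.790000e-02, 1.121104e+02]), 'wrist_force': array([-0.0381, -0.6836,  5.3311]), 'gripper_width': np.float64(0.0289), 'finger_force': np.float64(70.3553)}
{'t': np.float64(15.35), 'position': array([ 0.5931, -0.3433,  0.0124]), 'tool_rot': array([1.799415e+02, 1.011000e-01, 1.121080e+02]), 'wrist_force': array([ 0.2049, -0.7721,  5.7277]), 'gripper_width': np.float64(0.029), 'finger_force': np.float64(70.3812)}
{'t': np.float64(15.4), 'position': array([ 0.5931, -0.3433,  0.0124]), 'tool_rot': array([1.799414e+02, 9.920000e-02, 1.121092e+02]), 'wrist_force': array([ 0.1497, -0.8071,  6.0826]), 'gripper_width': np.float64(0.029), 'finger_force': np.float64(70.3801)}
```

Request:
move_arm --slide '[[0,0,1.5],[0,0,4],[-1,2,6.5],[-3.5,5,7],[-6,8.5,7]]' --delta_rot '[[0,0,0],[0,0,0],[0,0,-0.05],[0,0,-0.12],[0,0,-0.2]]'

```text
t: 15.87
position: [0.5343, -0.2597, 0.0827]
tool_rot: [179.8, 0.2, 100.3]
wrist_force: [0.2, 0.4, -2.5]
gripper_width: 0.0288
finger_force: 69.8
```

Request:
move_arm --slide '[[-2,3.2,0],[-3.8,6,0],[-4.6,8,0],[-4.6,8.5,0],[-4.6,8.5,0]]' --delta_rot '[[0,0,-0.09],[0,0,-0.18],[0,0,-0.25],[0,0,-0.273],[0,0,-0.273]]'

```text
t: 16.28
position: [0.4855, -0.1716, 0.0805]
tool_rot: [-179.8, -0.1, 85.1]
wrist_force: [0.6, -1.0, -2.3]
gripper_width: 0.0289
finger_force: 69.8
```

Request:
move_arm --slide '[[0,0,0],[0,0,0],[0,0,0]]' --delta_rot '[[0,0,0],[0,0,0],[0,0,0]]'

```text
t: 16.53
position: [0.4875, -0.1746, 0.081]
tool_rot: [-180.0, 0.0, 85.0]
wrist_force: [-0.3, -0.2, -2.4]
gripper_width: 0.0291
finger_force: 69.8
```

```bash
python3 - <<'E'
from h import *
s=r.get_state();print({k:np.round(s[k],4) for k in('t','position','tool_rot','wrist_force','gripper_width','finger_force')})
a,w=cam('scene'),cam('wrist')
for l,z in(('bar_toe',.022),('wedge_tip',.07),('wedge',.07),('quill_tip',.037)):
  for n,p in(('scene',a),('wrist',w)):
    print(l,n,[(np.round(d['point'],1).tolist(),round(d['score'],2),at(p,d['point'],z).round(4)[:2]) for d in nets.landmark_of(l,p)[:2]])
save(w,'w6.png',k=1.5)
E
```

```text
{'t': np.float64(16.5333), 'position': array([ 0.4875, -0.1746,  0.081 ]), 'tool_rot': array([-1.799911e+02,  4.800000e-03,  8.498260e+01]), 'wrist_force': array([-0.2949, -0.1576, -2.4059]), 'gripper_width': np.float64(0.0291), 'finger_force': np.float64(69.7709)}
bar_toe scene [([262.8, 202.4], 0.83, array([ 0.4959, -0.0614])), ([204.1, 138.6], 0.3, array([ 0.4726, -0.3306]))]
bar_toe wrist [([263.6, 37.6], 0.95, array([ 0.4966, -0.0561]))]
wedge_tip scene [([256.7, 186.8], 0.96, array([ 0.4958, -0.0845])), ([291.4, 236.3], 0.22, array([0.5307, 0.0733]))]
wedge_tip wrist [([261.4, 82.2], 0.96, array([ 0.4928, -0.0858]))]
wedge scene [([232.3, 163.7], 0.62, array([ 0.4934, -0.1808]))]
wedge wrist [([261.1, 238.4], 0.72, array([ 0.4844, -0.1768]))]
quill_tip scene []
quill_tip wrist []
```

View pics/w6.png

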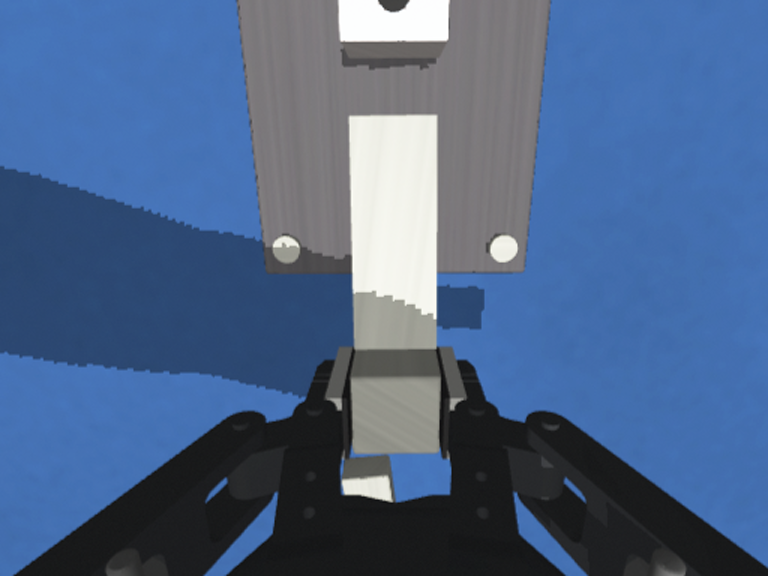

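The view shows the wedge gripped level, its tip at native (262,77). The bar's lower front edge is at about (260,39) and the bed's end edge runs from (179,181) to (349,181).

```bash
python3 - <<'E'
from h import *
w=cam('wrist')
L=at(w,(343/1.5,58/1.5),.022);Rr=at(w,(437/1.5,60/1.5),.022);print('toe',L,Rr,(L+Rr)/2)
print('top edge',at(w,(339/1.5,42/1.5),.052),at(w,(448/1.5,41/1.5),.052))
c1,c2=at(w,(268/1.5,272/1.5),.012),at(w,(523/1.5,271/1.5),.012);print('bed',c1,c2,np.linalg.norm(c1-c2),np.degrees(np.arctan2(*(c2-c1)[1::-1])))
zt=.0686+.004
t1,t2=at(w,(349/1.5,115/1.5),zt),at(w,(437/1.5,115/1.5),zt);print('tip',t1,t2,np.linalg.norm(t1-t2))
E
```

```text
toe [ 0.47341544 -0.05398479  0.022     ] [ 0.51438149 -0.05835045  0.022     ] [ 0.49389847 -0.05616762  0.022     ]
top edge [ 0.475494   -0.05455009  0.052     ] [ 0.51556747 -0.05772786  0.052     ]
bed [ 0.41928481 -0.15026253  0.012     ] [ 0.55591086 -0.16163601  0.012     ] 0.13709862132687 -4.758633047207592
tip [ 0.47812393 -0.0813453   0.0726    ] [ 0.5080633 -0.0839624  0.0726   ] 0.030053542785248414
```

Request:
move_arm --slide '[[0.05,0.5,-2],[0.1,1,-3.8],[0.1,1.4,-4.8],[0.1,1.4,-5.2],[0.1,1.4,-5.3]]' --delta_rot '[[0,0,0],[0,0,0],[0,0,0],[0,0,0],[0,0,0]]'

```text
t: 17.5
position: [0.4875, -0.1595, 0.0275]
tool_rot: [-179.9, -0.0, 85.0]
wrist_force: [0.4, 0.4, -2.3]
gripper_width: 0.029
finger_force: 69.7
```

Request:
move_arm --slide '[[0,0,0],[0,0,-0.1],[0,0,-0.2]]' --delta_rot '[[0,0,0],[0,0,0],[0,0,0]]'

```text
t: 17.75
position: [0.4892, -0.1604, 0.0272]
tool_rot: [179.9, 0.0, 85.0]
wrist_force: [-0.3, 0.7, -2.6]
gripper_width: 0.0287
finger_force: 69.7
```

Request:
move_arm --slide '[[0,0,-0.1],[0,0,-0.1]]' --delta_rot '[[0,0,0],[0,0,0]]'

```text
t: 17.92
position: [0.4885, -0.1601, 0.0256]
tool_rot: [180.0, 0.0, 85.0]
wrist_force: [-0.3, -0.1, -2.2]
gripper_width: 0.0292
finger_force: 69.7
```

Request:
move_arm --slide '[[0,0,-0.1],[0,0,-0.1]]' --delta_rot '[[0,0,0],[0,0,0]]'

```text
t: 18.08
position: [0.4882, -0.1599, 0.0243]
tool_rot: [180.0, 0.0, 85.0]
wrist_force: [0.4, -0.3, -1.7]
gripper_width: 0.029
finger_force: 69.8
```

Request:
move_arm --slide '[[0,0,-0.1],[0,0,-0.1]]' --delta_rot '[[0,0,0],[0,0,0]]'

```text
t: 18.25
position: [0.4883, -0.1599, 0.0243]
tool_rot: [180.0, 0.0, 85.0]
wrist_force: [-1.7, 0.0, 4.7]
gripper_width: 0.029
finger_force: 70.8
```

Contact on the bed at z 0.0243, wedge flat. Now I'll push.

Request:
move_arm --slide '[[0.06,0.7,0],[0.12,1.4,0],[0.18,2.1,0],[0.24,2.8,0],[0.3,3.5,0]]' --delta_rot '[[0,0,0],[0,0,0],[0,0,0],[0,0,0],[0,0,0]]'

```text
t: 18.67
position: [0.4926, -0.1251, 0.0243]
tool_rot: [179.8, 0.1, 85.0]
wrist_force: [-0.1, -5.0, 5.2]
gripper_width: 0.0289
finger_force: 70.8
```

Request:
move_arm --slide '[[0.01,0.1,0],[0.02,0.2,0]]' --delta_rot '[[0,0,0],[0,0,0]]'

```text
t: 18.83
position: [0.4927, -0.123, 0.0243]
tool_rot: [179.9, 0.1, 85.1]
wrist_force: [-0.8, -5.3, 6.6]
gripper_width: 0.029
finger_force: 70.9
```

Request:
move_arm --slide '[[0.01,0.1,0],[0.02,0.2,0]]' --delta_rot '[[0,0,0],[0,0,0]]'

```text
t: 19.0
position: [0.4929, -0.1213, 0.0243]
tool_rot: [179.9, 0.1, 85.0]
wrist_force: [-0.8, -5.4, 5.0]
gripper_width: 0.0291
finger_force: 70.9
```

Request:
move_arm --slide '[[0.01,0.1,0],[0.02,0.2,0]]' --delta_rot '[[0,0,0],[0,0,0]]'

```text
t: 19.17
position: [0.4931, -0.1193, 0.0243]
tool_rot: [179.8, 0.1, 85.0]
wrist_force: [-1.8, -4.7, 6.5]
gripper_width: 0.0295
finger_force: 70.9
```

```bash
python3 - <<'E'
from h import *
s=r.get_state();print({k:np.round(s[k],4) for k in('t','position','tool_rot','wrist_force','finger_force')})
w=cam('wrist');print([(d['point'],at(w,d['point'],.022)) for d in nets.landmark_of('bar_toe',w)[:1]])
save(w,'w7.png',k=1.5)
E
```

```text
{'t': np.float64(19.1667), 'position': array([ 0.4931, -0.1193,  0.0243]), 'tool_rot': array([1.798471e+02, 1.301000e-01, 8.502440e+01]), 'wrist_force': array([-1.8419, -4.7221,  6.4837]), 'finger_force': np.float64(70.8643)}
[([260.9, 132.9], array([ 0.49591798, -0.05551712,  0.022     ]))]
```

View pics/w7.png

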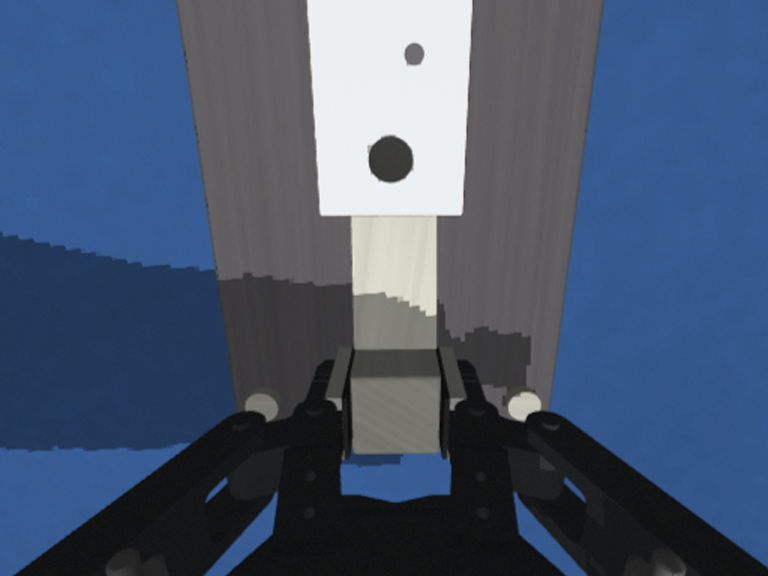

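The wedge is under the bar, whose front top edge is at native row 143; the toe is 64 mm ahead of the TCP, just touching. From here I'll track that edge numerically while pushing.

```bash
cat > edge.py <<'E'
from h import *
def edge():
  s=r.get_state();w=cam('wrist');g=w['frame'].astype(float).mean(2)
  tc=np.array(s['position']); d=np.array([.085,.996])
  out=[]
  for c0,c1 in((217,229),(293,304)):
    v=g[:,c0:c1].mean(1); k=np.arange(60,225); dv=-(v[k+1]-v[k-1])
    i=np.argmax(dv); a=dv[i-1:i+2]; row=k[i]+0.5*(a[0]-a[2])/(a[0]-2*a[1]+a[2])
    lift=0
    for _ in range(20):
      X=at(w,((c0+c1-1)/2,row),.052+lift); dist=(X[:2]-tc[:2])@d; lift=max(0,(.065-dist)/5)
    out.append((round(row,2),X[:2].round(4).tolist(),round(dist,4),round(lift,4)))
  X=at(w,(261,0),.05)
  print(round(s['t'],2),tc.round(4),np.round(s['wrist_force'],1),*out)
  return w
if __name__=='__main__':edge()
E
python3 edge.py
```

```text
19.27 [ 0.4931 -0.1192  0.0243] [-1.1 -4.   5.4] (np.float64(144.17), [0.4801, -0.0551], np.float64(0.0627), np.float64(0.0005)) (np.float64(143.82), [0.5115, -0.0577], np.float64(0.0628), np.float64(0.0004))
```

Request:
move_arm --slide '[[0.01,0.1,0],[0.02,0.2,0]]' --delta_rot '[[0,0,0],[0,0,0]]'

```text
t: 19.48
position: [0.4933, -0.1175, 0.0243]
tool_rot: [179.8, 0.1, 85.0]
wrist_force: [-1.2, -5.9, 5.9]
gripper_width: 0.0289
finger_force: 70.8
```

```bash
python3 edge.py
```

```text
19.48 [ 0.4933 -0.1175  0.0243] [-1.2 -5.9  5.9] (np.float64(148.07), [0.4801, -0.055], np.float64(0.0611), np.float64(0.0008)) (np.float64(147.61), [0.5115, -0.0575], np.float64(0.0613), np.float64(0.0007))
```

Request:
move_arm --slide '[[0.01,0.1,0],[0.02,0.2,0]]' --delta_rot '[[0,0,0],[0,0,0]]'

```text
t: 19.7
position: [0.4934, -0.1165, 0.0243]
tool_rot: [179.9, 0.3, 85.0]
wrist_force: [-0.7, -9.8, 5.5]
gripper_width: 0.0289
finger_force: 70.8
```

```bash
python3 edge.py
```

```text
19.7 [ 0.4934 -0.1165  0.0243] [-0.7 -9.8  5.5] (np.float64(150.23), [0.4801, -0.0548], np.float64(0.0604), np.float64(0.0009)) (np.float64(150.11), [0.5116, -0.0575], np.float64(0.0603), np.float64(0.0009))
```

Request:
move_arm --slide '[[0.01,0.1,0],[0.02,0.2,0]]' --delta_rot '[[0,0,0],[0,0,0]]'

```text
t: 19.92
position: [0.4936, -0.1147, 0.0243]
tool_rot: [179.8, 0.3, 85.0]
wrist_force: [-1.1, -10.3, 5.0]
gripper_width: 0.0292
finger_force: 70.8
```

```bash
python3 edge.py
```

```text
19.92 [ 0.4936 -0.1147  0.0243] [ -1.1 -10.3   5. ] (np.float64(151.29), [0.4804, -0.0534], np.float64(0.06), np.float64(0.001)) (np.float64(151.02), [0.5118, -0.0561], np.float64(0.06), np.float64(0.001))
```

Contact found: the force jumped and the bar now slides with the wedge, at a measured distance of 60.0 mm. That becomes the zero-lift reference.

Request:
move_arm --slide '[[0.01,0.1,0],[0.02,0.2,0]]' --delta_rot '[[0,0,0],[0,0,0]]'

```text
t: 20.13
position: [0.4938, -0.1132, 0.0243]
tool_rot: [179.8, 0.3, 84.9]
wrist_force: [-0.4, -10.3, 4.1]
gripper_width: 0.0289
finger_force: 70.7
```

```bash
python3 edge.py
```

```text
20.13 [ 0.4938 -0.1132  0.0243] [ -0.4 -10.3   4.1] (np.float64(155.11), [0.4804, -0.0533], np.float64(0.0584), np.float64(0.0013)) (np.float64(154.43), [0.5119, -0.0559], np.float64(0.0586), np.float64(0.0013))
```

Request:
move_arm --slide '[[0.01,0.1,0],[0.02,0.2,0]]' --delta_rot '[[0,0,0],[0,0,0]]'

```text
t: 20.35
position: [0.4941, -0.1113, 0.0244]
tool_rot: [179.8, 0.3, 84.9]
wrist_force: [0.3, -11.0, 5.0]
gripper_width: 0.0289
finger_force: 70.7
```

```bash
python3 edge.py
```

```text
20.35 [ 0.4941 -0.1113  0.0244] [  0.3 -11.    5. ] (np.float64(159.63), [0.4805, -0.0533], np.float64(0.0566), np.float64(0.0017)) (np.float64(159.12), [0.512, -0.0559], np.float64(0.0567), np.float64(0.0017))
```

Request:
move_arm --slide '[[0.01,0.1,0],[0.02,0.2,0]]' --delta_rot '[[0,0,0],[0,0,0]]'

```text
t: 20.57
position: [0.4943, -0.1093, 0.0244]
tool_rot: [179.8, 0.3, 84.9]
wrist_force: [-1.0, -9.9, 5.9]
gripper_width: 0.0286
finger_force: 70.7
```

```bash
python3 edge.py
```

```text
20.57 [ 0.4943 -0.1093  0.0244] [-1.  -9.9  5.9] (np.float64(164.28), [0.4805, -0.0532], np.float64(0.0547), np.float64(0.0021)) (np.float64(163.97), [0.5121, -0.0559], np.float64(0.0547), np.float64(0.0021))
```

Request:
move_arm --slide '[[0.01,0.1,0],[0.02,0.2,0],[0.03,0.3,0],[0.03,0.4,0]]' --delta_rot '[[0,0,0],[0,0,0],[0,0,0],[0,0,0]]'

```text
t: 20.95
position: [0.4947, -0.1052, 0.0243]
tool_rot: [179.8, 0.3, 84.9]
wrist_force: [-1.0, -10.1, 4.3]
gripper_width: 0.029
finger_force: 70.7
```

```bash
python3 edge.py
```

```text
20.95 [ 0.4947 -0.1052  0.0243] [ -1.  -10.1   4.3] (np.float64(174.09), [0.4804, -0.0532], np.float64(0.0507), np.float64(0.0029)) (np.float64(173.45), [0.5122, -0.0557], np.float64(0.0508), np.float64(0.0028))
```

Request:
move_arm --slide '[[0.01,0.1,0],[0.02,0.2,0],[0.03,0.3,0],[0.03,0.4,0]]' --delta_rot '[[0,0,0],[0,0,0],[0,0,0],[0,0,0]]'

```text
t: 21.33
position: [0.495, -0.1012, 0.0243]
tool_rot: [179.8, 0.3, 84.9]
wrist_force: [-0.1, -11.8, 4.5]
gripper_width: 0.029
finger_force: 70.7
```

Request:
move_arm --slide '[[0,0,0],[0,0,0],[0,0,0]]' --delta_rot '[[0,0,0],[0,0,0],[0,0,0]]'

```text
t: 21.58
position: [0.495, -0.101, 0.0243]
tool_rot: [179.8, 0.3, 84.9]
wrist_force: [-0.0, -9.4, 5.5]
gripper_width: 0.0287
finger_force: 70.7
```

```bash
python3 - <<'E'
from edge import *
w=edge()
g=w['frame'].astype(float).mean(2); P=[]
for row in (100,115,130):
  v=g[row-2:row+3].mean(0); d=np.diff(v)
  l=np.argmax(d[180:256])+180; rr=np.argmin(d[262:340])+262; print(row,l,rr,rr-l,np.linalg.norm(at(w,(l,row),.055)-at(w,(rr,row),.055)).round(4))
for l in('bar_toe','wedge_tip','quill_tip'):
  for n in('scene','side'):
    p=cam(n);print(l,n,[(np.round(d['point'],1).tolist(),round(d['score'],2)) for d in nets.landmark_of(l,p)[:1]])
E
```

```text
21.58 [ 0.495  -0.101   0.0243] [-0.  -9.4  5.5] (np.float64(184.19), [0.4803, -0.0531], np.float64(0.0464), np.float64(0.0037)) (np.float64(183.69), [0.5122, -0.0558], np.float64(0.0465), np.float64(0.0037))
100 208 309 101 0.0391
115 209 309 100 0.0394
130 210 308 98 0.0393
bar_toe scene [([263.4, 202.1], 0.87)]
bar_toe side [([271.9, 133.9], 0.78)]
wedge_tip scene []
wedge_tip side []
quill_tip scene [([317.1, 260.4], 0.51)]
quill_tip side [([223.8, 173.6], 0.58)]
```

```bash
python3 -c "
from h import *
print(finish_job())"
```

```text
the job is handed in; nothing more can be done
None
```

The job is handed in: the quill is wound to its end stop, and the wedge is held flat on the bed under the bar's free end, lifting it about 2.7 mm by wedge travel (bar–anvil gap not seen directly); clock about 22 s.

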